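# Close the report press

### The arm

A 6-joint arm with a two-finger parallel gripper is mounted at the origin on the work surface. World frame = base frame: x ahead of the robot, y to its left, z up, the work surface at z = 0. Lengths are in m, angles in rad, forces in N, time in s.
With the tool pointing down it reaches from about 0.4 to 0.825 m from the base axis. Payload 7 kg.
Tool frame: the origin (TCP) lies midway between the tips of the shut fingers; the grasp point (between the pads) lies 19 mm behind it; z points along the fingers, x is the direction in which the jaws open and shut, and the axes are right-handed (so a half turn about z gives the same grasp; the last joint's range is limited). The gripper opens to 88 mm and grips with 3 to 60 N. Pads are 19 mm wide; open, the fingers measure 130 mm over their backs; the gripper's body (78 mm by 193 mm) begins 47 mm behind the grasp point.
Start: joints at [-0.997, 0.359, 0.012, 0, -1.224, -0.288], TCP at [0.19, -0.648, 0.227] pointing down, gripper open.
Joint ranges: [-3.07, 3.07], [-1.43, 2.12], [-1.02, 1.25], [-3.03, 1.67], [-3.05, -0], [-3.03, 3.03]. Speed limits (rad/s): [2.39, 2.39, 3.01, 3.14, 3.14, 3.14].

### API

Orientations are given as [roll, pitch, yaw] about the fixed x, y, z axes, in that order (R = Rz(yaw) Ry(pitch) Rx(roll)).
In Python, from station import status, eyes, workorder gives the robot as it stands.
- The arm moves only by the shell command python3 -m jog 'ROWS' [OPENING] [FORCE]. ROWS is JSON, a list of rows, each a list of 6 numbers: the shift along the world's x, y, z in mm, then the turn, a rotation vector about the world's x, y, z in rad. A call has 1 to 12 rows; each row shifts and turns the pose as measured when the row begins; what a row does not reach is not made up. A row lasts 1/10 s, in which the tool goes at most 50 mm and 8.59 degrees, less where a joint would pass 70% of its speed; a pose out of reach is approached as far as the arm can. A call with a gripper value outside its range is refused whole. OPENING is the opening, from 0 (shut) to 1 (fully open), set as the call begins (- or left out, the last holds). The fingers move at their own pace and stop on an object; FORCE is the grip in N (left out, the last holds). Time passes only in rows, so rows that do not move let the fingers close. It gives the time, the measured TCP pose, the force and the opening at its end, in the units of the state.
- status.get_state(): the state, without advancing time (a new reading comes with each control period).
- eyes.grab_frame(name): name is "side" or "top" or "wrist"; returns the picture (480x640x3 uint8, blue, green, red); there is no depth.
- eyes.calibration(name): a dict with "camera_matrix" (3x3 intrinsics, pixels), "cam_to_world" (4x4, takes a point from camera to world coordinates); the wrist camera has in their place "hand_eye" (4x4, takes a point from camera to tool coordinates, whose origin is the TCP and whose axes are the tool frame's). Camera axes: x right, y up, looking along -z (the intrinsics and any distortion apply to the point x, -y, -z); pixel columns grow to the right and rows downward; lengths in m; the calibration is good to about 2 mm. The wrist camera is an equidistant fisheye: a pixel r from the principal point sees the ray r / f radians off the axis. A picture is of the moment at which its call begins: read the wrist's pose just before it. calibration takes no time and is no camera call.
- workorder.job_done(): hands the job in, once; it reports no verdict.
The state is a dict: "t": time; "q": joint angles; "qd": joint speeds; "joint_efforts": joint torques, N m; "eef_pos": TCP position; "ee_rot": TCP orientation; "force": force on the tool from outside, world axes, zero at the start; "moment": the same for the moment, N m; "width": finger opening in m.
Only numpy, scipy, OpenCV 4.12 (cv2) and the standard library are available. Lean on these libraries where they do the work, as an engineer would, in place of code of your own. Each camera call takes 0.05 s, during which the arm holds its last target. There are 200 camera calls.

### The job

A freshly glued booklet is sticking out of the hand press: with a finger push it fully home, flush against the yellow back stop, and after that push the arms of the three-armed wheel round clockwise (seen from above) until the wheel comes to its stop and the booklet is clamped. Only push: do not lift the booklet, and leave the pen pot, the stapler and the glue bottle where they stand.

Things in the scene. Friction and masses are not known exactly. Their poses are not given: they have to be found in the camera images.
- press: Grey hand press fixed to the table, placed and turned anew each time. Origin on the table under the wheel's axis; +x from the open front, where the booklet sticks out, to the back stop; z up. Bed x -110 to +105, y +-110 mm, top 20 mm high, with 10 mm high side rails 148 mm apart. Columns (20 mm) at x 0, y +-97 mm carry a crossbar 40 mm deep, 225 mm wide, 85 to 110 mm high; no part but the wheel is higher than 130 mm.
- back_stop (a point): Middle of the front face of the yellow back stop (150 mm wide, 20 to 45 mm above the table); x +85, y 0, z 35 mm in the press's frame, same axes.
- booklet_center (a point): Centre of the loose rigid booklet, blue covers, 210 mm long (its x, the press's x), 140 wide, 30 thick, 0.3 to 0.65 kg, flat on the bed (20 to 50 mm high) between the rails. Starts 25 to 45 mm short of home. Home, its far end touches the back stop, its centre is at x -20 mm and its near end face at x -125 mm in the press's frame, 15 mm beyond the bed's edge. Slides with 1 to 6 N.
- wheel (a joint): Turn of the wheel, rad, growing clockwise seen from above. 6.0 is the hard stop, with the booklet clamped; starts between 2.0 and 4.0, so a third to two thirds of a turn is left. Lowers the aluminium platen (120 x 146 mm) onto the booklet, 2 mm per rad. Stays where left; friction about 0.1 N m, 2 to 3 N at an arm.
- wheel_hub (a point): Centre of the wheel on its upright axis, mid-height of its arms, 150 mm above the table; stays at that height. Black hub of radius 18 mm, from 20 mm below to 14 mm above this point. Three level steel arms, 12 mm thick, 120 degrees apart, each ending in an 18 mm ball centred 58 mm from the axis. Free space below the arms down to the crossbar, 34 mm under them.
- red_ball (a point): Centre of the red ball at the end of one of the three arms (the other two balls are black), 58 mm from the axis, 150 mm above the table. Turns with the wheel.
- pen_pot: Loose orange pen pot, 76 mm wide, 90 mm high, pens up to 130 mm; origin at the centre of its underside. Leave alone.
- stapler: Loose red and black stapler, 130 x 36 mm, 48 mm high; origin under its centre, x along it. Leave alone.
- glue: Loose white glue bottle, 50 mm wide, 105 mm high; origin at the centre of its underside. Leave alone.

How it is judged:
On the way, in this order (a step that is already met when the one before it is completed fails the run):
1. the booklet is pushed home against the back stop (x of booklet_center in the frame of press between -0.024 and -0.015 m and angle between the x axis of booklet_center and the x axis of press, either way round below 0.06 rad and height (world z) of booklet_center below 0.04 m), for 0.2 s.
2. the wheel is turned clockwise to its stop (value of joint wheel above 5.85 rad), for 0.2 s.
At the end, for the whole second after the job is handed in: The booklet lies flat with its far end within 4 mm of the back stop and straight within 0.06 rad, the wheel stands within 0.15 rad of its stop (joint above 5.85), and both are at rest (all of step 1 and value of joint wheel above 5.85 rad and velocity of joint wheel below 0.05 rad/s and linear speed of booklet below 0.01 m/s); the robot touches nothing.
It fails at once if the booklet is lifted or tipped (height (world z) of booklet_center above 0.047 m or angle between booklet_center's own z axis and vertical above 0.12 rad).
It fails at once if the pen pot is moved, lifted or knocked over (distance of pen_pot from where it was at the start of the episode above 0.02 m or angle between pen_pot's own z axis and vertical above 0.3 rad).
It fails at once if the stapler is moved, lifted or knocked over (distance of stapler from where it was at the start of the episode above 0.02 m or angle between stapler's own z axis and vertical above 0.3 rad).
It fails at once if the glue is moved, lifted or knocked over (distance of glue from where it was at the start of the episode above 0.02 m or angle between glue's own z axis and vertical above 0.3 rad).
It also fails if it takes over 64 s, if anything falls off the work surface, if the arm or the gripper's body presses on something with over 40 N, if the wrist force passes 120 N, or if a joint passes its speed limit or range.

## Working session

There is one attempt and no reset: what is moved stays moved. The work goes in short steps, Python scripts to look and compute and a shell command to move; the robot and the scene stay as the last step left them, time stands still between calls to the robot, and variables do not carry over. Pictures are saved under pics/ and viewed, about 8 in all and at most 12, crops included, and the job is handed in when it is done.

```bash
mkdir -p pics; python3 - <<'E'
from station import status, eyes
import cv2
s=status.get_state(); print({k:s[k] for k in('t','eef_pos','ee_rot','width','force')})
for n in('top','side'):
    c=eyes.calibration(n); print(n,c)
    cv2.imwrite(f'pics/{n}0.png',eyes.grab_frame(n))
E
```

```text
{'t': 0.0, 'eef_pos': array([ 0.19014264, -0.6471592 ,  0.22562941]), 'ee_rot': array([-3.14143940e+00, -1.66320675e-03,  1.85649756e+00]), 'width': 0.08750672527099877, 'force': array([ 0.21134759, -0.74383144, -1.23080574])}
top {'camera_matrix': array([[488.01372165,   0.        , 317.84145142],
       [  0.        , 488.01372165, 240.20148271],
       [  0.        ,   0.        ,   1.        ]]), 'cam_to_world': array([[-0.02280097,  0.98228913, -0.18597898,  0.42033555],
       [-0.99972555, -0.0214017 ,  0.00952825,  0.07657628],
       [ 0.00537923,  0.18614519,  0.98250752,  1.11906686],
       [ 0.        ,  0.        ,  0.        ,  1.        ]])}
side {'camera_matrix': array([[445.02160264,   0.        , 322.95699838],
       [  0.        , 445.02160264, 232.73277226],
       [  0.        ,   0.        ,   1.        ]]), 'cam_to_world': array([[ 9.99933137e-01, -1.15283951e-02,  9.04199146e-04,
         6.01120529e-01],
       [ 8.46782804e-03,  6.76729569e-01, -7.36182984e-01,
        -5.28235951e-01],
       [ 7.87510999e-03,  7.36141417e-01,  6.76781941e-01,
         6.72113146e-01],
       [ 0.00000000e+00,  0.00000000e+00,  0.00000000e+00,
         1.00000000e+00]])}
```

View pics/top0.png

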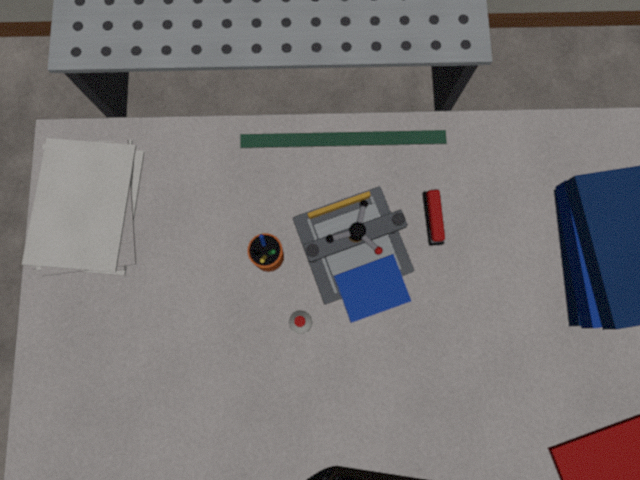

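View pics/side0.png

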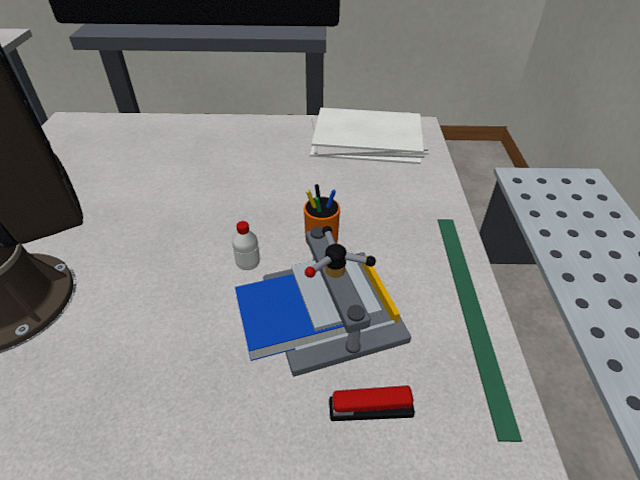

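Top view: hub is at about (357,231), the red ball at (378,251), and the black balls at (330,239) and (364,204). The back stop runs (309,214)–(370,196), and the booklet's near corners are at (351,321) and (410,301). Side view: red ball at (310,272), a black ball at (371,261), and the booklet's near corners at about (236,287) and (250,352). I'll fit the pose to these points.

```bash
cat > h.py <<'E'
import numpy as np, cv2
from station import status, eyes
def proj(n,P):
    c=eyes.calibration(n);K=c['camera_matrix'];T=np.linalg.inv(c['cam_to_world'])
    p=T[:3,:3]@np.asarray(P,float)+T[:3,3]; return np.array([K[0,0]*p[0]/-p[2]+K[0,2],K[1,1]*p[1]/p[2]+K[1,2]])
def ray(n,px,z):
    c=eyes.calibration(n);K=c['camera_matrix'];M=c['cam_to_world']
    d=M[:3,:3]@np.array([(px[0]-K[0,2])/K[0,0],-(px[1]-K[1,2])/K[1,1],-1]);o=M[:3,3]
    return o+d*(z-o[2])/d[2]
def blob(img,lo,hi,roi):
    x0,y0,x1,y1=roi;h=cv2.cvtColor(img[y0:y1,x0:x1],cv2.COLOR_BGR2HSV);m=cv2.inRange(h,lo,hi)
    return m
E
python3 - <<'E'
from h import *
from scipy.optimize import least_squares
t=cv2.imread('pics/top0.png');s=cv2.imread('pics/side0.png')
def red(img,roi):
    m=blob(img,(0,140,80),(8,255,255),roi)|blob(img,(172,140,80),(180,255,255),roi);y,x=np.nonzero(m);return x.mean()+roi[0],y.mean()+roi[1],len(x)
rt=red(t,(365,238,392,265));rs=red(s,(298,262,318,284));print(rt,rs)
for im,roi in((t,(320,245,430,335)),(s,(225,265,330,365))):
    m=blob(im,(105,150,60),(125,255,255),roi);c=max(cv2.findContours(m,0,2)[0],key=cv2.contourArea)
    print(cv2.approxPolyDP(c,4,True)[:,0]+roi[:2])
A=2*np.pi/3
def model(v):
    x,y,w,a,b=v;R=np.array([[np.cos(w),-np.sin(w)],[np.sin(w),np.cos(w)]])
    P=lambda px,py,z:np.r_[R@[px,py]+[x,y],z]
    ball=lambda k:P(.058*np.cos(a+k*A),.058*np.sin(a+k*A),.15)
    return [('top',P(0,0,.164),(357,231)),('top',ball(0),rt[:2]),('top',ball(1),(364,204)),('top',ball(2),(330,239)),
     ('side',ball(0),rs[:2]),('side',ball(1),(371,261)),
     ('top',P(-.11,-.11,.02),(413,271)),('top',P(-.11,.11,.02),(325,303)),('top',P(.105,.11,.02),(294,217)),('top',P(.105,-.11,.02),(381,187)),
     ('side',P(-.11,-.11,0),(294,373)),('side',P(.105,-.11,.02),(410,337)),
     ('top',P(b-.105,.07,.05),(351,321)),('top',P(b-.105,-.07,.05),(410,301)),('side',P(b-.105,.07,.05),(236,286)),('side',P(b-.105,-.07,.05),(250,351))]
f=lambda v:np.concatenate([proj(n,P)-q for n,P,q in model(v)])
h=ray('top',(357,231),.16)
best=min((least_squares(f,[h[0],h[1],.3,a,-.055],loss='soft_l1') for a in np.arange(-3,3,1)),key=lambda r:r.cost)
print(best.x,best.cost);print(f(best.x).reshape(-1,2).round(1).tolist())
x,y,w,a,b=best.x
np.save('pose.npy',best.x)
u=np.array([np.cos(w),np.sin(w)])
print('home near face',np.array([x,y])-.125*u,'now',np.array([x,y])+(b-.105)*u,'u',u)
for k in range(3):print('ball',k,np.degrees(w+a+k*A)%360,x+.058*np.cos(w+a+k*A),y+.058*np.sin(w+a+k*A))
print('glue',ray('top',(300,322),.1),'pot',ray('top',(265,252),.09),'stapler',ray('top',(434,217),.048))
E
```

```text
(np.float64(378.1764705882353), np.float64(250.1764705882353), 34) (np.float64(309.6296296296296), np.float64(271.51851851851853), 81)
[[392 255]
 [335 276]
 [351 320]
 [409 300]]
[[292 274]
 [235 288]
 [249 350]
 [329 329]
 [313 329]]Traceback (most recent call last):
  File "<stdin>", line 22, in <module>
  File "<stdin>", line 22, in <genexpr>
    return func(*args, **kwargs)
    result = trf(vector_fun.fun, vector_fun.jac, x0, f0, J0, lb, ub, ftol, xtol,
                 gtol, max_nfev, x_scale, loss_function, tr_solver,
                 tr_options.copy(), verbose, callback=callback_wrapped)
    return trf_no_bounds(
        fun, jac, x0, f0, J0, ftol, xtol, gtol, max_nfev, x_scale,
        loss_function, tr_solver, tr_options, verbose, callback=callback)
    J = jac(x)
    self._update_jac()
    ~~~~~~~~~~~~~~~~^^
    self.J = self.jac_wrapped(xp_copy(self.x), f0=self.f)
             ~~~~~~~~~~~~~~~~^^^^^^^^^^^^^^^^^^^^^^^^^^^^
    J, dct = approx_derivative(
             ~~~~~~~~~~~~~~~~~^
        self.fun,
        ^^^^^^^^^
    ...<2 lines>...
        **self.finite_diff_option
[... 224 characters left out ...]
                      ^^^^^^^^^^^^^^^^^^^^^^
                             mf)
                             ^^^
    df = [f_eval - f0 for f_eval in f_evals]
                                    ^^^^^^^
    f = np.atleast_1d(self.fun(x, *self.args, **self.kwargs))
                      ~~~~~~~~^^^^^^^^^^^^^^^^^^^^^^^^^^^^^^
    return np.atleast_1d(self.fun(x))
                         ~~~~~~~~^^^
    return self.f(x, *self.args, **self.kwargs)
           ~~~~~~^^^^^^^^^^^^^^^^^^^^^^^^^^^^^^
  File "<stdin>", line 20, in <lambda>
  File "h.py", line 4, in proj
    c=eyes.calibration(n);K=c['camera_matrix'];T=np.linalg.inv(c['cam_to_world'])
ValueError: time passes only in moves, steps and waits
```

```bash
sed -i '2a from functools import lru_cache\n@lru_cache(None)\ndef cal(n): return eyes.calibration(n)' h.py; sed -i 's/c=eyes.calibration(n)/c=cal(n)/' h.py
cat > fit.py <<'E'
from h import *
from scipy.optimize import least_squares
rt=(378.2,250.2);rs=(309.6,271.5)
A=2*np.pi/3
def model(v):
    x,y,w,a,b=v;R=np.array([[np.cos(w),-np.sin(w)],[np.sin(w),np.cos(w)]])
    P=lambda px,py,z:np.r_[R@[px,py]+[x,y],z]
    ball=lambda k:P(.058*np.cos(a+k*A),.058*np.sin(a+k*A),.15)
    return [('top',P(0,0,.164),(357,231)),('top',ball(0),rt[:2]),('top',ball(1),(364,204)),('top',ball(2),(330,239)),
     ('side',ball(0),rs[:2]),('side',ball(1),(371,261)),
     ('top',P(-.11,-.11,.02),(413,271)),('top',P(-.11,.11,.02),(325,303)),('top',P(.105,.11,.02),(294,217)),('top',P(.105,-.11,.02),(381,187)),
     ('side',P(-.11,-.11,0),(294,373)),('side',P(.105,-.11,.02),(410,337)),
     ('top',P(b-.105,.07,.05),(351,321)),('top',P(b-.105,-.07,.05),(410,301)),('side',P(b-.105,.07,.05),(235,287)),('side',P(b-.105,-.07,.05),(249.5,351))]
f=lambda v:np.concatenate([proj(n,P)-q for n,P,q in model(v)])
h=ray('top',(357,231),.16)
best=min((least_squares(f,[h[0],h[1],.3,a,-.055],loss='soft_l1') for a in np.arange(-3,3,1)),key=lambda r:r.cost)
print(best.x,best.cost);print(f(best.x).reshape(-1,2).round(1).tolist())
x,y,w,a,b=best.x
np.save('pose.npy',best.x)
u=np.array([np.cos(w),np.sin(w)])
print('home near face',np.array([x,y])-.125*u,'now',np.array([x,y])+(b-.105)*u,'u',u)
for k in range(3):print('ball',k,np.degrees(w+a+k*A)%360,x+.058*np.cos(w+a+k*A),y+.058*np.sin(w+a+k*A))
print('glue',ray('top',(300,322),.1),'pot',ray('top',(265,252),.09),'stapler',ray('top',(434,217),.048))
print(status.get_state()['t'])
E
python3 fit.py
```

```text
[ 0.62126008 -0.01267468  0.32537903 -2.68256564 -0.0620058 ] 16.05446396055524
[[0.6, -1.5], [-0.1, 0.2], [-0.7, 0.0], [-0.4, -0.3], [0.1, 1.1], [-1.0, 0.4], [1.7, 0.1], [-1.4, 1.5], [-2.3, -0.5], [-0.7, -1.6], [-2.1, 5.5], [1.8, 0.4], [-0.7, 1.3], [0.3, -0.9], [-0.4, -0.2], [0.2, -0.4]]
home near face [ 0.50281887 -0.05263318] now [ 0.46301713 -0.06606109] u [0.94752963 0.31966796]
ball 0 224.94315590100894 0.5802072143773268 -0.05364616651534643
ball 1 344.94315590100894 0.6772688535678325 -0.027741761529860354
ball 2 104.94315590100892 0.6063041611852285 0.043363881249333866
glue [0.44261438 0.10734041 0.1       ] pot [0.59195196 0.17998213 0.09      ] stapler [ 0.67065259 -0.19714864  0.048     ]
0.1
```

The booklet is about 42 mm short of home. I'll go to its near end with the fingers shut; the finger's wide side already nearly faces the push direction.

```bash
python3 -m jog '[[20,48,0,0,0,0.04],[20,45,0,0,0,0],[20,45,0,0,0,0],[20,45,0,0,0,0],[20,45,0,0,0,0],[20,45,0,0,0,0],[20,45,0,0,0,0],[20,45,0,0,0,0],[20,45,0,0,0,0],[20,45,0,0,0,0],[20,45,0,0,0,0],[20,45,0,0,0,0]]' 0
```

```text
t: 1.3
eef_pos: [0.425, -0.097, 0.2198]
ee_rot: [-3.14, -0.009, 1.888]
force: [1.0, -0.6, -0.4]
width: 0.0013
```

```bash
python3 -m jog '[[8,18,-40,0,0,0.01],[0,0,-45,0,0,0],[0,0,-45,0,0,0],[0,0,-40,0,0,0],[0,0,-20,0,0,0],[0,0,0,0,0,0]]'; python3 - <<'E'
from h import *
cv2.imwrite('pics/s1.png',eyes.grab_frame('side')[200:400,180:460].repeat(2,0).repeat(2,1)); s=status.get_state();print(s['eef_pos'],s['ee_rot'],s['force'])
E
```

```text
t: 1.9
eef_pos: [0.4359, -0.0716, 0.0259]
ee_rot: [3.135, -0.008, 1.909]
force: [-0.8, -0.4, 0.8]
width: 0.0006
[ 0.43657564 -0.07149067  0.02710749] [ 3.13407632 -0.00746052  1.90952667] [-1.08008256 -0.3541839   0.04396977]
```

View pics/s1.png

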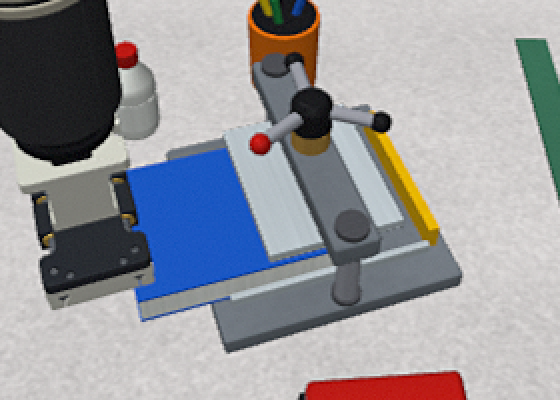

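The shut gripper stands behind the near end, 3 mm off centre, with the glue bottle clear. Pushing along the press x axis.

```bash
python3 -m jog '[[7.6,2,0,0,0,-0.01],[5.7,1.7,0,0,0,0],[5.7,1.7,0,0,0,0],[5.7,1.7,0,0,0,0],[5.7,1.8,0,0,0,0],[5.7,1.8,0,0,0,0],[5.7,1.8,0,0,0,0],[4.7,1.6,0,0,0,0]]'; python3 -m jog '[[3.8,1.3,0,0,0,0],[2.8,1,0,0,0,0]]'; python3 -m jog '[[1.9,0.6,0,0,0,0],[1.9,0.6,0,0,0,0]]'
```

```text
t: 2.75
eef_pos: [0.4876, -0.0565, 0.0315]
ee_rot: [3.131, -0.007, 1.898]
force: [-2.4, -1.4, -0.1]
width: 0.0004
t: 2.95
eef_pos: [0.4919, -0.055, 0.0312]
ee_rot: [3.137, -0.008, 1.897]
force: [-14.1, -5.7, 11.4]
width: 0.0005
t: 3.15
eef_pos: [0.4918, -0.0551, 0.0306]
ee_rot: [-3.138, -0.008, 1.896]
force: [-8.3, -1.9, 5.6]
width: 0.0004
```

```bash
python3 -m jog '[[2.8,1,0,0,0,0],[2.8,1,0,0,0,0],[0,0,0,0,0,0]]'; python3 -m jog '[[-5,-1.7,0,0,0,0],[-15,-5,0,0,0,0],[-10,-3.4,0,0,0,0],[0,0,40,0,0,0],[0,0,45,0,0,0],[0,0,45,0,0,0],[0,0,40,0,0,0],[0,0,0,0,0,0]]'; python3 - <<'E'
from h import *
a=eyes.grab_frame('side');t=eyes.grab_frame('top')
cv2.imwrite('pics/side2.png',a);cv2.imwrite('pics/top2.png',t)
o=np.hstack([cv2.resize(a[210:390,200:440],None,fx=1.65,fy=1.65),cv2.resize(t[170:350,250:490],None,fx=1.65,fy=1.65)])
cv2.imwrite('pics/v2.png',o);print(o.shape,status.get_state()['eef_pos'])
E
```

```text
t: 3.45
eef_pos: [0.4914, -0.0553, 0.0299]
ee_rot: [-3.126, -0.009, 1.895]
force: [0.0, -0.4, 0.2]
width: 0.0004
t: 4.25
eef_pos: [0.4562, -0.0671, 0.2063]
ee_rot: [-3.131, -0.008, 1.896]
force: [0.2, 0.5, -0.1]
width: 0.0005
(297, 792, 3) [ 0.45376107 -0.06710106  0.20193818]
```

View pics/v2.png

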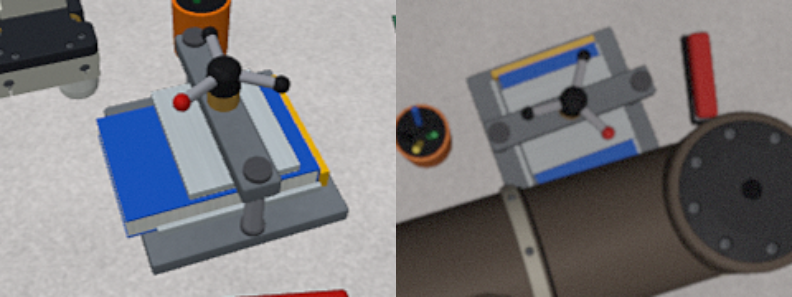

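The booklet looks flush against the yellow stop. I'll check its near end by colour corners (side crop (98,120) and (130,232)) and plan the wheel at the same time.

```bash
python3 - <<'E'
from h import *
x,y,w,a,b=np.load('pose.npy');R=np.array([[np.cos(w),-np.sin(w)],[np.sin(w),np.cos(w)]])
for f,n,roi in(('side0','side',(225,265,330,365)),('side2','side',(240,265,345,365)),('top2','top',(290,180,430,300))):
    im=cv2.imread(f'pics/{f}.png');m=blob(im,(105,150,60),(125,255,255),roi)
    for c in cv2.findContours(m,0,2)[0]:
        if cv2.contourArea(c)<60: continue
        for p in cv2.approxPolyDP(c,3,True)[:,0]+roi[:2]: print(f,p,((ray(n,p,.05)[:2]-[x,y])@R*1000).round(1))
E
```

```text
side0 [292 274] [-59.3  68.4]
side0 [235 288] [-166.8   67. ]
side0 [249 350] [-167.9  -68.5]
side0 [329 329] [-32.9 -69.7]
side0 [313 329] [-58.3 -61.5]
side2 [259 282] [-122.3   67.8]
side2 [276 343] [-123.6  -69.1]
side2 [343 325] [ -7.8 -69.3]
side2 [315 331] [-56.3 -66.3]
side2 [292 274] [-59.3  68.4]
top2 [395 262] [-77.7 -69.5]
top2 [391 255] [-60.1 -67. ]
top2 [335 277] [-63.7  66.9]
top2 [338 281] [-74.2  63.8]
top2 [371 201] [ 70.6 -69.8]
top2 [367 197] [ 82.4 -64.6]
top2 [313 218] [78.1 67.2]
top2 [317 222] [66.3 61.9]
top2 [358 207] [ 67.5 -37.1]
top2 [362 200] [ 79.7 -51.5]
```

The near face is at −123 mm (home is −125 ±2), the booklet is square, and it stopped hard, so step 1 is met. For the wheel I'll push the red arm from its counter-clockwise side. First I turn the tool about +2.03 rad so the finger's wide face lies along that arm.

```bash
python3 -m jog '[[12,0,0,0,0,0.145],[12,0,0,0,0,0.145],[12,0,0,0,0,0.145],[12,0,0,0,0,0.145],[12,0,0,0,0,0.145],[12,0,0,0,0,0.145],[12,0,0,0,0,0.145],[12,0,0,0,0,0.145],[12,0,0,0,0,0.145],[12,0,0,0,0,0.145],[12,0,0,0,0,0.145],[12,0,0,0,0,0.145]]'; python3 -c "
from station import status;s=status.get_state();print(s['q'].round(3))"
```

```text
t: 5.55
eef_pos: [0.5875, -0.069, 0.1811]
ee_rot: [-3.119, -0.037, -2.593]
force: [-0.3, -0.4, 0.5]
width: 0.0005
[ 0.235  0.266 -0.245  0.037 -1.089  0.297]
```

```bash
cat > plan.py <<'E'
import sys
from h import *
from scipy.spatial.transform import Rotation as Ro
x,y,w,a,b=np.load('pose.npy')
# args: arm world angle deg (start), radial mm, perp mm, z
def target(th,r,p,z):
    d=np.array([np.cos(th),np.sin(th)]);q=np.array([-d[1],d[0]])
    return np.r_[np.array([x,y])+r*d+p*q,z]
def delta(P,yaw,s=None):
    s=s or status.get_state()
    rv=(Ro.from_euler('xyz',[np.pi,0,yaw])*Ro.from_euler('xyz',s['ee_rot']).inv()).as_rotvec()
    return np.r_[(P-s['eef_pos'])*1000,rv]
if __name__=='__main__':
    th,r,p,z=map(float,sys.argv[1:5]);s=status.get_state();t=np.radians(th)
    print(delta(target(t,r/1e3,p/1e3,z/1e3),t,s).round(3).tolist(),'q',s['q'].round(2).tolist())
E
python3 plan.py 225 50 30 180
```

```text
[19.645, -0.237, -1.139, 0.041, -0.016, 0.236] q [0.24, 0.27, -0.24, 0.04, -1.09, 0.3]
```

```bash
python3 -m jog '[[12,0,5,0.03,-0.01,0.12],[9,0,2,0.01,-0.005,0.12],[0,0,0,0,0,0]]'; python3 plan.py 225 50 30 137;  python3 - <<'E'
from h import *
a=eyes.grab_frame('side')
cv2.imwrite('pics/v3.png',cv2.resize(a[150:350,220:460],None,fx=2.5,fy=2.5))
E
```

```text
t: 5.85
eef_pos: [0.6065, -0.069, 0.1813]
ee_rot: [3.135, -0.008, -2.338]
force: [-0.0, 0.6, -0.6]
width: 0.0002
[0.644, -0.236, -44.332, 0.001, -0.01, -0.018] q [0.21, 0.29, -0.19, -0.0, -1.1, 0.6]
```

View pics/v3.png

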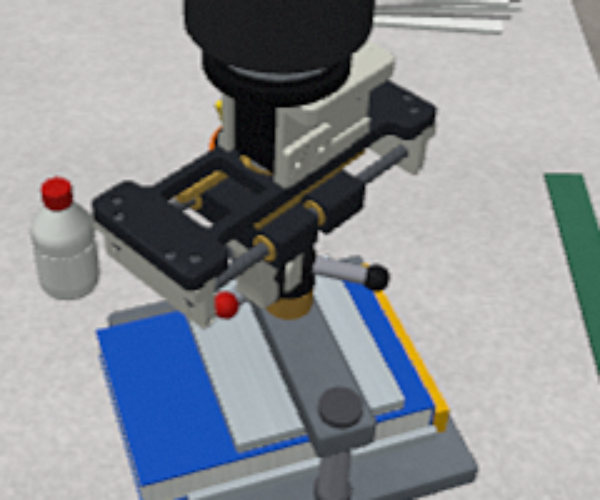

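The gripper is over the wheel, with the fingers beside the red ball and the glue bottle well clear. Lowering.

```bash
python3 -m jog '[[0,0,-22,0,-0.005,-0.01],[0,0,-22,0,-0.005,0],[0,0,0,0,0,0]]'; for t in 225 210 195; do python3 plan.py $t 50 18 138;done
```

```text
t: 6.2
eef_pos: [0.6027, -0.0692, 0.1336]
ee_rot: [3.14, -0.005, -2.365]
force: [-0.5, 0.4, 0.2]
width: 0.0003
[-4.026, 8.478, 4.415, 0.002, -0.005, 0.009] q [0.21, 0.32, -0.26, 0.0, -0.99, 0.57]
[-15.7, 15.973, 4.415, 0.001, -0.005, -0.253] q [0.21, 0.32, -0.26, 0.0, -0.99, 0.57]
[-25.036, 26.234, 4.415, 0.001, -0.005, -0.515] q [0.21, 0.32, -0.26, 0.0, -0.99, 0.57]
```

```bash
cat > rows.py <<'E'
import sys
from plan import *
# start angle now .. n rows of step deg, perp mm
n,step,p=int(sys.argv[1]),float(sys.argv[2]),float(sys.argv[3])
s=status.get_state();th=s['ee_rot'][2]
for i in range(1,n+1):
    t=th-np.radians(step)*i; P=target(t,.05,p/1e3,.138)
    if i==1: d=delta(P,t,s)
    else: d=np.r_[(P-prev)*1000,0,0,-np.radians(step)]
    prev=P; print(np.round(d,[0,0,0,2,2,2] if 0 else 2).tolist())
# angle of TCP about the hub
v=s['eef_pos'][:2]-[x,y];d=np.array([np.cos(th),np.sin(th)]);print('radial %.1f perp %.1f'%(v@d*1e3,(v@[-d[1],d[0]])*1e3),'yaw %.1f'%np.degrees(th),s['q'].round(2),s['force'].round(1))
E
python3 rows.py 10 8 18
```

```text
[-10.89, 12.35, 4.41, 0.0, -0.01, -0.14]
[-5.87, 4.53, 0.0, 0.0, 0.0, -0.14]
[-5.18, 5.31, 0.0, 0.0, 0.0, -0.14]
[-4.39, 5.98, 0.0, 0.0, 0.0, -0.14]
[-3.51, 6.53, 0.0, 0.0, 0.0, -0.14]
[-2.57, 6.95, 0.0, 0.0, 0.0, -0.14]
[-1.58, 7.24, 0.0, 0.0, 0.0, -0.14]
[-0.56, 7.39, 0.0, 0.0, 0.0, -0.14]
[0.48, 7.4, 0.0, 0.0, 0.0, -0.14]
[1.5, 7.26, 0.0, 0.0, 0.0, -0.14]
radial 52.9 perp 27.3 yaw -135.5 [ 0.21  0.32 -0.26  0.   -0.99  0.57] [-0.5  0.4  0.2]
```

```bash
python3 -m jog '[[-4,8,4,0,-0.005,0],[-7,4,0,0,0,-0.14],[-6,4.5,0,0,0,-0.14],[-5.2,5.3,0,0,0,-0.14],[-4.4,6,0,0,0,-0.14]]'; python3 rows.py 8 8 18
```

```text
t: 6.7
eef_pos: [0.5747, -0.0407, 0.1415]
ee_rot: [-3.137, 0.0, -2.952]
force: [0.9, -2.1, -1.5]
width: 0.0005
[-2.48, 7.49, -3.53, 0.0, 0.0, -0.14]
[-2.37, 7.02, 0.0, 0.0, 0.0, -0.14]
[-1.37, 7.29, 0.0, 0.0, 0.0, -0.14]
[-0.35, 7.41, 0.0, 0.0, 0.0, -0.14]
[0.69, 7.38, 0.0, 0.0, 0.0, -0.14]
[1.71, 7.21, 0.0, 0.0, 0.0, -0.14]
[2.7, 6.91, 0.0, 0.0, 0.0, -0.14]
[3.63, 6.46, 0.0, 0.0, 0.0, -0.14]
radial 51.0 perp 18.7 yaw -169.1 [ 0.27  0.27 -0.33  0.01 -0.97 -0.08] [ 0.9 -2.1 -1.5]
```

Contact with about 2 N as expected; continuing round.

```bash
python3 -m jog '[[-2.5,7.5,-3,0,0,-0.14],[-2.4,7,0,0,0,-0.14],[-1.4,7.3,0,0,0,-0.14],[-0.4,7.4,0,0,0,-0.14],[0.7,7.4,0,0,0,-0.14],[1.7,7.2,0,0,0,-0.14],[2.7,6.9,0,0,0,-0.14]]'; python3 rows.py 7 8 18
```

```text
t: 7.4
eef_pos: [0.5684, 0.0118, 0.1479]
ee_rot: [-3.135, 0.005, 2.3]
force: [-0.8, -2.4, -1.1]
width: 0.0003
[10.15, 7.11, -9.86, 0.01, -0.0, -0.14]
[4.81, 5.64, 0.0, 0.0, 0.0, -0.14]
[5.55, 4.92, 0.0, 0.0, 0.0, -0.14]
[6.18, 4.1, 0.0, 0.0, 0.0, -0.14]
[6.69, 3.2, 0.0, 0.0, 0.0, -0.14]
[7.07, 2.24, 0.0, 0.0, 0.0, -0.14]
[7.31, 1.23, 0.0, 0.0, 0.0, -0.14]
radial 53.5 perp 23.2 yaw 131.8 [ 0.37  0.25 -0.34  0.01 -0.99 -1.22] [-0.8 -2.4 -1.1]
```

```bash
python3 -m jog '[[6,5,-7,0,0,-0.10],[6,6,-5,0,0,-0.12],[6,5.6,-1.5,0,0,-0.14],[6.2,5,-1.5,0,0,-0.14],[6.8,4,-1.5,0,0,-0.14],[7.2,3,-1.5,0,0,-0.14]]'; python3 rows.py 7 8 18
```

```text
t: 8.0
eef_pos: [0.6027, 0.0426, 0.1385]
ee_rot: [-3.135, 0.009, 1.479]
force: [-1.2, -0.7, 1.2]
width: 0.0003
[12.54, -2.45, -0.52, 0.01, -0.01, -0.14]
[7.41, 0.33, 0.0, 0.0, 0.0, -0.14]
[7.38, -0.71, 0.0, 0.0, 0.0, -0.14]
[7.21, -1.73, 0.0, 0.0, 0.0, -0.14]
[6.9, -2.71, 0.0, 0.0, 0.0, -0.14]
[6.45, -3.65, 0.0, 0.0, 0.0, -0.14]
[5.88, -4.51, 0.0, 0.0, 0.0, -0.14]
radial 53.3 perp 23.6 yaw 84.7 [ 0.4   0.32 -0.26  0.01 -1.   -2.06] [-1.2 -0.7  1.2]
```

```bash
python3 -m jog '[[7.6,0.3,-1.5,0.005,-0.005,-0.08],[7.6,0,-1.5,0,0,-0.1],[7.6,-0.7,-1.5,0,0,-0.12],[7.4,-1.8,-1.5,0,0,-0.12]]'; python3 rows.py 7 8 18
```

```text
t: 8.4
eef_pos: [0.6313, 0.0438, 0.1383]
ee_rot: [-3.141, 0.001, 1.036]
force: [-1.7, 0.4, 1.2]
width: 0.0008
[7.14, -6.23, -0.3, 0.0, -0.0, -0.14]
[6.83, -2.88, 0.0, 0.0, 0.0, -0.14]
[6.36, -3.8, 0.0, 0.0, 0.0, -0.14]
[5.77, -4.65, 0.0, 0.0, 0.0, -0.14]
[5.07, -5.41, 0.0, 0.0, 0.0, -0.14]
[4.27, -6.06, 0.0, 0.0, 0.0, -0.14]
[3.38, -6.6, 0.0, 0.0, 0.0, -0.14]
radial 53.7 perp 20.2 yaw 59.3 [ 0.38  0.36 -0.2  -0.   -1.01 -2.48] [-1.7  0.4  1.2]
```

```bash
python3 -m jog '[[7.2,-4.5,-1.5,0,0,-0.08],[7,-3.3,-1.5,0,0,-0.08],[6.4,-4,-1.5,0,0,-0.08],[5.8,-4.8,-1.5,0,0,-0.08]]'; python3 rows.py 7 8 18
```

```text
t: 8.8
eef_pos: [0.654, 0.033, 0.1377]
ee_rot: [-3.136, -0.001, 0.696]
force: [-27.9, 31.6, 20.3]
width: 0.0006
[0.2, -3.96, 0.31, -0.01, -0.0, -0.14]
[5.48, -4.99, 0.0, 0.0, 0.0, -0.14]
[4.73, -5.71, 0.0, 0.0, 0.0, -0.14]
[3.89, -6.31, 0.0, 0.0, 0.0, -0.14]
[2.97, -6.79, 0.0, 0.0, 0.0, -0.14]
[2.0, -7.14, 0.0, 0.0, 0.0, -0.14]
[0.99, -7.35, 0.0, 0.0, 0.0, -0.14]
radial 54.4 perp 14.0 yaw 39.9 [ 0.34  0.39 -0.15 -0.01 -1.03 -2.79] [-27.9  31.6  20.3]
```

Force jumped to about 45 N, so it's likely at the stop. I'll hold, then confirm with a gentle push.

```bash
python3 -m jog '[[0,0,0,0,0,0],[0,0,0,0,0,0]]';  python3 -m jog '[[2.5,-3,-1,0,0,0],[1,-1.2,0,0,0,0]]'; python3 -m jog '[[0,0,0,0,0,0]]'; python3 rows.py 1 8 18; python3 - <<'E'
from h import *
a=eyes.grab_frame('side')
cv2.imwrite('pics/v4.png',cv2.resize(a[150:390,200:460],None,fx=2.3,fy=2.3))
E
```

```text
t: 9.0
eef_pos: [0.6525, 0.0358, 0.1403]
ee_rot: [-3.134, -0.003, 0.691]
force: [0.7, -0.7, 1.0]
width: 0.0006
t: 9.2
eef_pos: [0.654, 0.0344, 0.1407]
ee_rot: [-3.131, -0.004, 0.691]
force: [-5.7, 7.3, -0.6]
width: 0.0005
t: 9.3
eef_pos: [0.6534, 0.035, 0.141]
ee_rot: [-3.13, -0.004, 0.69]
force: [-0.6, 1.1, -0.5]
width: 0.001
[1.01, -6.21, -2.97, -0.01, -0.0, -0.14]
radial 55.2 perp 16.3 yaw 39.6 [ 0.34  0.39 -0.14 -0.01 -1.04 -2.79] [-0.6  1.1 -0.5]
```

View pics/v4.png

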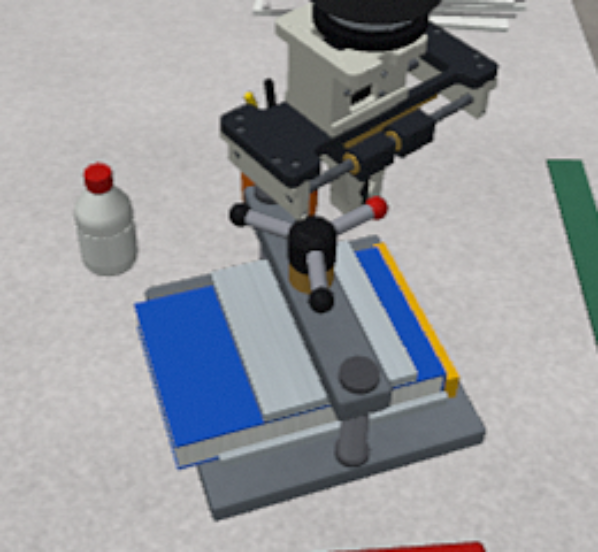

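The red arm has turned about 185° and stands against resistance; the booklet is still flush. I'll make one firmer push to confirm the stop, then retreat counter-clockwise and up.

```bash
python3 -m jog '[[2.5,-3,-2,0,0,0],[3,-3.6,-1,0,0,0],[3,-3.6,-1,0,0,0]]'; python3 -m jog '[[3,-3.6,-1,0,0,0],[3,-3.6,-1,0,0,0]]'; python3 -m jog '[[0,0,0,0,0,0],[-5,6,0,0,0,0],[-7,8,0,0,0,0],[0,0,30,0,0,0],[0,0,40,0,0,0],[0,0,40,0,0,0],[-30,30,40,0,0,0],[-40,30,20,0,0,0],[-40,30,0,0,0,0],[-40,30,0,0,0,0],[0,0,0,0,0,0]]'
```

```text
t: 9.65
eef_pos: [0.6548, 0.0339, 0.1401]
ee_rot: [-3.116, -0.004, 0.692]
force: [-21.4, 20.2, 16.0]
width: 0.0007
t: 9.85
eef_pos: [0.6546, 0.0341, 0.1403]
ee_rot: [-3.104, -0.004, 0.694]
force: [-18.4, 19.2, 13.9]
width: 0.0005
t: 10.95
eef_pos: [0.5022, 0.1503, 0.3087]
ee_rot: [-3.084, -0.01, 0.717]
force: [0.3, 0.6, 0.3]
width: 0.0003
```

```bash
python3 - <<'E'
from h import *
x,y,w,a,b=np.load('pose.npy');R=np.array([[np.cos(w),-np.sin(w)],[np.sin(w),np.cos(w)]])
im=eyes.grab_frame('side');cv2.imwrite('pics/side5.png',im)
cv2.imwrite('pics/v5.png',cv2.resize(im[180:430,190:460],None,fx=2.2,fy=2.2))
roi=(330,220,390,270);m=blob(im,(0,140,80),(8,255,255),roi)|blob(im,(172,140,80),(180,255,255),roi)
v,u=np.nonzero(m);p=(u.mean()+roi[0],v.mean()+roi[1]);d=ray('side',p,.15)[:2]-[x,y]
print('red',p,len(u),np.degrees(np.arctan2(d[1],d[0])),np.hypot(*d))
roi=(240,265,345,365);m=blob(im,(105,150,60),(125,255,255),roi)
for c in cv2.findContours(m,0,2)[0]:
    if cv2.contourArea(c)>60:
        for q in cv2.approxPolyDP(c,3,True)[:,0]+roi[:2]: print(q,((ray('side',q,.05)[:2]-[x,y])@R*1000).round(1))
print(status.get_state()['t'])
E
```

```text
red (np.float64(363.875), np.float64(239.29166666666666)) 48 36.964992417991695 0.061558204350413474
[292 274] [-59.3  68.4]
[259 282] [-122.3   67.8]
[276 343] [-123.6  -69.1]
[314 333] [-59.1 -69.6]
11.0
```

View pics/v5.png

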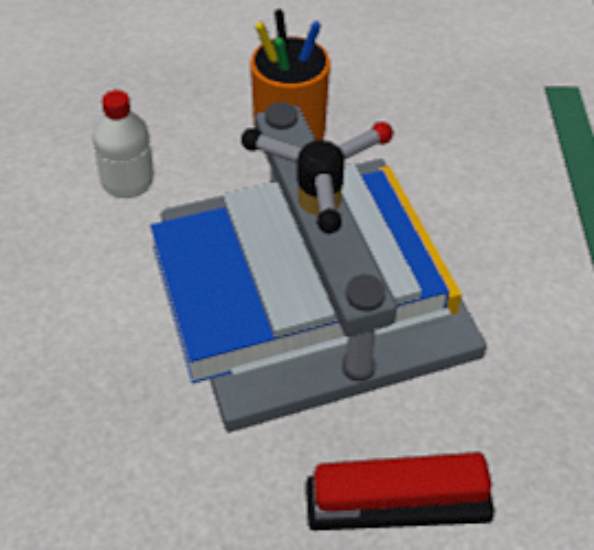

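The booklet is flush, the platen is down on it, the red ball has turned about 188°, the arm is clear and the other items are in place. Handing in.

```bash
python3 -c "
from station import workorder;print(workorder.job_done())"
```

```text
the job is handed in; nothing more can be done
None
```

I pushed the booklet home against the yellow back stop with the shut fingers. Then I turned the wheel clockwise about 188° by its red arm until it stopped, and handed the job in at about 11 s.

**Booklet:** its near end measured −122 to −124 mm in the press frame, against −125 at home, and it is square to within about 0.01 rad. The 1–3 mm difference is within what the camera fit can resolve. The push had also come up hard against the stop. The near end measured the same after clamping.

**Wheel:** the push force jumped to about 45 N at the stop. A second push of about 30 N moved it no further, and the platen lies on the booklet. The joint value cannot be read directly, so "at the stop" rests on that resistance and the picture.

**Force:** the 45 N jump was read at the tool while the fingers were pushing the wheel. The 40 N limit is for the arm or gripper body, so I took it not to apply, but no verdict confirmed that.

**Clearances:** the last picture shows the pen pot, stapler and glue bottle standing where they were, and the robot touching nothing. I judged the three items by eye and did not measure them again.

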